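# Tip a power module out of its tray and mount it under the keeper

## Task

Swing the red keeper right out, clear of the thermal pad, then press the notch end of the green-topped power module so that it tips up in its tray pocket and stays up, grip its raised end and lift it out under the light bar. Lay it gently, green side up, flat and squarely centred on the yellow-outlined pad (either way round), swing the keeper back across it to its stop and let go; leave the other two modules flush in their pockets and everything else on the bench where it is.

Things in the scene. Friction and masses are not known exactly. Their poses are not given: they have to be found in the camera images.
- tray: blue fixed tray, 156 mm (x) x 206 mm (y), top face 60 mm up. Origin on the bench under the middle pocket. Three pockets side by side at y = -64, 0, +64 mm, each 139 mm long (x = -72 to +67 mm), 50 mm wide, 14 mm walls. Yellow-painted thumb notches, down to 13 mm below the top face, cut the -x end wall. A module starts with its top flush with the top face
- shelf_edge (a point): middle of the shelf edge in the middle pocket, axes as the tray's, x = -4 mm from the tray's origin: from here to the +x wall the pocket floor is 24 mm below the tray's top; on the -x (notch) side it drops to a well 56 mm below the top. A module pressed down by hand force at its notch end rocks on this edge: past about 18 degrees it tips by itself to about 32 and stays, its +x end up
- light_bar (a point): centre of the fixed aluminium light bar over the modules' +x ends, 62 mm in x from the tray's origin: 28 mm (x) x 210 mm (y) x 18 mm, underside about 168 mm above the bench, on two 10 mm posts at the tray's x = 70, y = -98 and +98 mm. Too low for a gripper to stand upright below it
- green_module_center (a point): centre (half-way up) of the power module with the green circuit board on top: black block 130 x 46 x 24 mm (x, y, z) with a copper base underneath, about 0.3 kg, loose; starts lying flush in one of the pockets, any of the three, centred to about 2 mm, its x along the tray's x; z is up through its green face
- white_module_center (a point): centre of a like module with a white label, flush in another pocket, to be left alone
- orange_module_center (a point): centre of a like module with an orange label, flush in another pocket, to be left alone
- pad (a point): centre of the grey thermal pad (134 x 50 mm, yellow outline, long side along x), on the surface of the aluminium cold plate (176 x 140 mm) on top of the fixed grey converter chassis (220 x 170 mm); the surface is 62 mm above the bench; z up
- bus_bar (a point): top middle of the upright copper bus bar at the chassis's +x end, 103 mm from the pad's centre: 6 mm thick, 110 mm wide (along y), its top 38 mm above the plate
- keeper (a joint): angle of the red keeper, an arm that turns about a vertical pin and stays where it is left (friction 0.05 N m): 0 = across the pad (arm pointing along the pad's -y, its closing stop), 1.7 = fully swung clear (arm pointing along the pad's -x); it turns clockwise seen from above as this grows
- keeper_pivot (a point): keeper's pin, at x = -35, y = +54 mm from the pad's centre; the arm (18 mm wide, 8 mm thick) starts 28 mm and ends 38 mm above the plate, so it passes over a 24 mm module
- keeper_knob (a point): centre of the upper part of the red upright knob at the keeper's free end, 72 mm from the pin: 18 mm across; knob top 9 mm above this point (72 mm above the plate), arm's top face 17 mm below it
- spray_can: blue spray can, 52 mm across, 150 mm tall, standing; origin at the centre of its underside; bystander
- multimeter: yellow handheld meter lying flat, 150 x 75 x 35 mm; origin at the centre of its underside, x along its length; bystander
- screwdriver: screwdriver 200 mm long lying on the bench; x runs from handle to tip; bystander
- wrench: wrench 170 mm long lying on the bench; x along its length; bystander
- mug: white mug, 80 mm across, 95 mm tall; origin at the centre of its underside; bystander
- screw_tray: small open orange tray, 120 x 90 x 35 mm; origin at the centre of its underside; bystander
- spool: grey spool standing on end, 68 mm across, 52 mm tall; origin at the centre of its underside; bystander
Not all that is in view belongs to the job. What is shaped like the part that bears white_module_center but blue is not meant.

How it is judged:
By the outcome, as a careful person would: the job done as asked, in the order asked, and still so for the second after the job is handed in, with the robot touching nothing.
It also fails if it takes over 72 s, if anything falls off the work surface, if the arm or the gripper's body presses on something with over 40 N, if the wrist force passes 120 N, or if a joint passes its speed limit or range.

## Robot

A 6-joint arm with a two-finger parallel gripper is mounted at the origin on the work surface. World frame = base frame: x ahead of the robot, y to its left, z up, the work surface at z = 0. Lengths are in mm, angles in rad, forces in N, time in s.
With the tool pointing down it reaches from about 350 to 975 mm from the base axis. Payload 7.1 kg.
Tool frame: the origin (TCP) lies on the front face of the gripper's body, between the roots of the fingers; the fingertips stand 80 mm ahead of it and the grasp point (between the pads) lies 61 mm ahead of it (env.tips_ahead is the distance from the TCP to the fingertips, in mm); z points along the fingers, y is the line along which they close (so a half turn about z gives the same grasp; the last joint's range is limited). The gripper opens to 88 mm and grips with 3 to 60 N. Pads are 20 mm wide; open, the fingers measure 115 mm over their backs; the gripper's body (75 mm by 178 mm) begins 61 mm behind the grasp point.
Start: joints at [1.248, 0.423, 1.63, -0, 1.089, -0.019], TCP at [186.936, 596.373, 302.675] pointing down, gripper open.
Joint ranges: [-3, 3], [-0.9, 2.11], [0.09, 2.58], [-1.31, 4.45], [0.11, 2.69], [-2.54, 2.54]. Speed limits (rad/s): [2.39, 2.39, 3.01, 3.14, 3.14, 3.14].

## Interface

Orientations are given as a unit quaternion [x, y, z, w].
In Python, from station import env, set_gripper, viewer, workorder gives the robot as it stands. Calls block until the motion is done:
- env.reach(position, orientation): joint-space move of the TCP to a pose.
- env.move_l(position, rot=None, rate=150, f_stop=None): straight line of the TCP; rot=None keeps the orientation; rate is the mean speed in mm/s. With f_stop (N) it stops when the force on the tool has changed by that much, and returns True; else False.
- env.move_joints(angles): joint-space move.
- set_gripper(opening): finger opening in mm; the grip force is fixed at half the most; returns when the fingers have stopped.
- env.hold(seconds).
- env.ik(position, orientation): joint angles nearest the present ones, or None.
- env.read_state(): the state.
- viewer.camera(name): name is "scene" or "top"; returns the picture (420x560x3 uint8, blue, green, red); there is no depth.
- viewer.camera_params(name): a dict with "fx", "fy", "cx", "cy" (pixels), "dist" ([k1, k2, p1, p2, k3] as OpenCV has them; the pictures are not rectified), "pose" (4x4, takes a point from camera to world coordinates). Camera axes: x right, y up, looking along -z (the intrinsics and any distortion apply to the point x, -y, -z); pixel columns grow to the right and rows downward; lengths in mm; the calibration is good to about 2 mm. A picture is of the moment at which its call begins. camera_params takes no time and is no camera call.
A pose or a line that the arm cannot do raises env.IKError and nothing moves.
- workorder.sign_off(): hands the job in; it is judged then, once.
The state is a dict: "time_s": time; "qpos": joint angles; "dq": joint speeds; "tau": joint torques, N m; "tool_pos": TCP position; "orientation": TCP orientation; "force": force on the tool from outside, world axes, zero at the start; "wrist_torque": the same for the moment, N m; "width": finger opening in mm; "grip_force": force on a finger pad.
Only numpy, scipy, OpenCV 4.12 (cv2) and the standard library are available. Lean on these libraries where they do the work, as an engineer would, in place of code of your own. Each camera call takes 0.05 s, during which the arm holds its last target. There are 200 camera calls.

## Working session

There is one attempt and no reset: what is moved stays moved. The work goes in short steps, each a Python script; the robot and the scene stay as the last script left them, time stands still between calls to the robot, and variables do not carry over. Pictures are saved under pics/ and viewed, at most 10 in all, crops included, and the job is handed in when it is done.

```bash
ls; mkdir -p pics
python3 - <<'E'
from station import env, viewer
import cv2, numpy as np
for n in ("scene","top"):
    im=viewer.camera(n); cv2.imwrite(f"pics/{n}0.png",im)
    p=viewer.camera_params(n); print(n,{k:(np.round(v,4).tolist()) for k,v in p.items()})
print(env.read_state()["time_s"])
E
```

```text
pics
scene {'fx': 433.943, 'fy': 433.943, 'cx': 280.1047, 'cy': 208.3643, 'dist': [-0.1424, 0.0, 0.0, 0.0, 0.0], 'pose': [[0.8016, -0.3402, 0.4916, 1174.4237], [0.5978, 0.468, -0.6509, -770.0854], [-0.0086, 0.8156, 0.5785, 826.7259], [0.0, 0.0, 0.0, 1.0]]}
top {'fx': 401.5651, 'fy': 401.5651, 'cx': 286.9847, 'cy': 212.4118, 'dist': [0.0073, 0.0, 0.0, 0.0, 0.0], 'pose': [[0.0237, 0.9927, -0.1186, 459.7152], [-0.9995, 0.0212, -0.0224, 20.6824], [-0.0198, 0.1191, 0.9927, 1299.1792], [0.0, 0.0, 0.0, 1.0]]}
0.1
```

View pics/scene0.png

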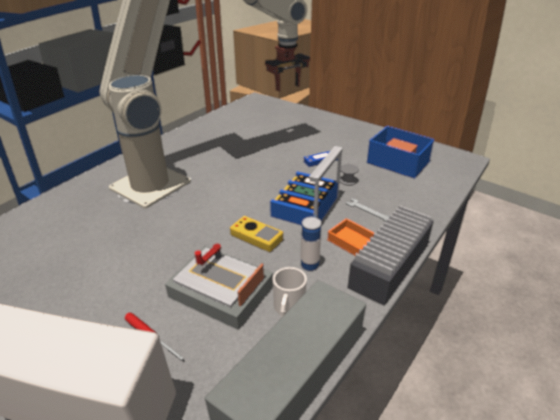

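View pics/top0.png

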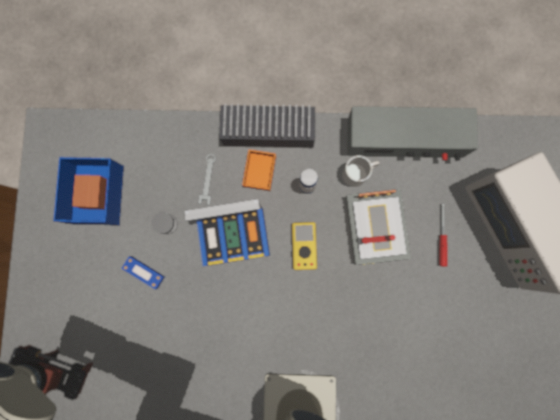

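The top view shows the blue tray at about (233,235), with white, green and orange labels at (212,237), (233,233) and (253,230). The light bar is at (222,210), and the pad and keeper are at (379,227) and (378,239). The blue module with a white label at (143,272) lies loose on the bench, so it is the decoy. The green-labelled one in the middle pocket is the one meant. I'll confirm that in an enlarged crop.

Run:
```python
import cv2, numpy as np
t=cv2.imread("pics/top0.png"); s=cv2.imread("pics/scene0.png")
a=cv2.resize(t[185:275,180:280],(400,360),interpolation=cv2.INTER_CUBIC)
b=cv2.resize(t[180:270,335:435],(400,360),interpolation=cv2.INTER_CUBIC)
c=cv2.resize(s[140:230,250:350],(400,240*360//240),interpolation=cv2.INTER_CUBIC)
d=cv2.resize(s[235:325,165:265],(400,360),interpolation=cv2.INTER_CUBIC)
o=np.vstack([np.hstack([a,b]),np.hstack([c,d])])
cv2.imwrite("pics/crop1.png",cv2.resize(o,(660,594),interpolation=cv2.INTER_AREA))
```

```text
(no output)
```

View pics/crop1.png

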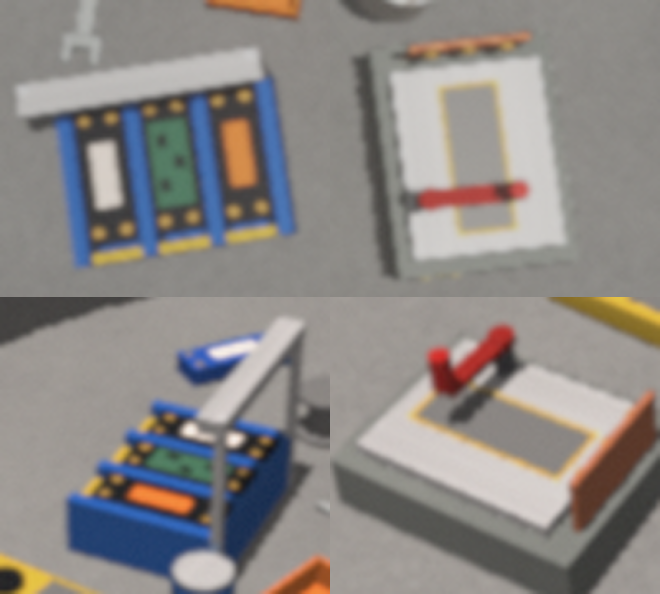

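The crop confirms the green board in the middle pocket, flush, with the yellow notches on the robot side (image bottom). The keeper lies across the pad, pin on the left and knob on the right. Next I'll measure positions.

```bash
cat > h.py <<'E'
import cv2, numpy as np
from station import env, set_gripper, viewer, workorder
from scipy.spatial.transform import Rotation as R
def rays(name,px):
    p=viewer.camera_params(name); K=np.array([[p["fx"],0,p["cx"]],[0,p["fy"],p["cy"]],[0,0,1]])
    u=cv2.undistortPoints(np.float64(px).reshape(-1,1,2),K,np.float64(p["dist"])).reshape(-1,2)
    T=np.array(p["pose"]); return T[:3,3],np.c_[u[:,0],-u[:,1],-np.ones(len(u))]@T[:3,:3].T
def plane(name,px,z):
    o,d=rays(name,px); return o+d*((z-o[2])/d[:,2])[:,None]
def tri(pt,ps):
    A=np.zeros((3,3));b=np.zeros(3)
    L=[]
    for n,p in (("top",pt),("scene",ps)):
        o,d=rays(n,[p]); d=d[0]/np.linalg.norm(d[0]); M=np.eye(3)-np.outer(d,d); A+=M;b+=M@o; L.append((o,M))
    x=np.linalg.solve(A,b); return x,[np.linalg.norm(M@(x-o)) for o,M in L]
def blobs(im,roi,lo,hi,amin=4,up=4):
    x0,y0,x1,y1=roi; c=cv2.resize(im[y0:y1,x0:x1],None,fx=up,fy=up,interpolation=cv2.INTER_CUBIC)
    m=cv2.inRange(cv2.cvtColor(c,cv2.COLOR_BGR2HSV),lo,hi)
    cs,_=cv2.findContours(m,cv2.RETR_EXTERNAL,cv2.CHAIN_APPROX_NONE)
    back=lambda q:(np.float64(q).reshape(-1,2)+.5)/up-.5+[x0,y0]
    out=[]
    for k in sorted(cs,key=cv2.contourArea,reverse=True):
        a=cv2.contourArea(k)/up**2
        if a<amin: break
        M=cv2.moments(k); out.append((a,back([M["m10"]/M["m00"],M["m01"]/M["m00"]])[0],back(k)))
    return out
def down(yaw): # tool z down, tool y along world direction yaw
    y=np.array([np.cos(yaw),np.sin(yaw),0]); z=np.array([0,0,-1.]); return R.from_matrix(np.c_[np.cross(y,z),y,z]).as_quat()
def st(*k):
    s=env.read_state(); print("t",round(s["time_s"],2),"tool",np.round(s["tool_pos"],1),"F",np.round(s["force"],1),"w",round(s["width"],1),"g",round(s["grip_force"],1))
E
python3 - <<'E'
from h import *
t=cv2.imread("pics/top0.png"); s=cv2.imread("pics/scene0.png")
rect=lambda pts:cv2.minAreaRect(np.float32(pts[:,:2]))
def show(n,im,cam,roi,lo,hi,z,k=1,amin=4):
    for a,c,ct in blobs(im,roi,lo,hi,amin)[:k]:
        P=plane(cam,ct,z); print(n,cam,"A%.0f"%a,"px",c.round(1),"xy",plane(cam,[c],z)[0,:2].round(1),"rect",[np.round(v,1).tolist() for v in rect(P)])
Y=((18,90,90),(35,255,255))
show("notch",t,"top",(180,185,280,275),*Y,55,3)
show("notch",s,"scene",(250,140,350,230),*Y,55,4)
show("green",t,"top",(180,185,280,275),(45,50,30),(90,255,255),60)
show("green",s,"scene",(250,140,350,230),(45,50,30),(90,255,255),60)
show("white",t,"top",(200,222,222,255),(0,0,150),(179,60,255),60)
show("orange",t,"top",(180,185,280,275),(5,130,90),(17,255,255),60)
show("orange",s,"scene",(250,140,350,230),(5,130,90),(17,255,255),60)
show("bar",t,"top",(180,185,280,225),(0,0,135),(179,50,255),186)
show("blue",t,"top",(180,185,280,275),(100,130,40),(130,255,255),60,3)
show("padY",t,"top",(335,195,435,270),(15,60,60),(35,255,255),62,3)
show("padY",s,"scene",(200,245,262,300),(15,60,60),(35,255,255),62,3)
show("red",t,"top",(335,180,435,270),(172,120,60),(179,255,255),100,1)
show("red",s,"scene",(165,235,265,325),(172,120,60),(179,255,255),100,1)
show("cop",t,"top",(335,180,435,205),(3,90,60),(17,255,255),100,2)
show("plate",t,"top",(335,180,435,275),(0,0,165),(179,40,255),62,1)
E
```

```text
notch top A41 px [214.8 262.3] xy [448.5 267.7] rect [[448.5, 267.2], [10.8, 44.5], 8.2]
notch top A41 px [235.5 259.1] xy [460.1 204.3] rect [[460.1, 204.3], [10.7, 44.8], 8.7]
notch top A38 px [255.8 255.8] xy [471.6 141.7] rect [[471.8, 141.6], [10.0, 44.1], 10.4]
notch scene A116 px [260.  224.6] xy [520.1  -1.9] rect [[526.3, -10.8], [105.1, 44.3], 3.1]
notch scene A25 px [278.9 197.1] xy [478.4 145.5] rect [[477.7, 148.0], [25.5, 27.3], 36.0]
notch scene A22 px [287.6 187.3] xy [466.7 209.2] rect [[466.5, 212.3], [26.3, 27.7], 36.0]
notch scene A16 px [295.2 178.1] xy [453.5 271.9] rect [[453.4, 272.9], [23.5, 24.1], 41.7]
green top A319 px [231.5 234. ] xy [536.9 219. ] rect [[537.1, 218.9], [82.6, 39.2], 10.6]
green scene A116 px [304.  190.3] xy [525.2 219.4] rect [[526.7, 220.5], [72.8, 36.8], 10.8]
white top A150 px [211.4 237.7] xy [524.1 280.8] rect [[524.1, 280.7], [62.2, 25.0], 10.6]
orange top A161 px [252.  230.9] xy [547.7 155.7] rect [[547.7, 155.7], [63.7, 26.8], 10.8]
orange scene A123 px [342.6 225.3] xy [720.  131.3] rect [[725.3, 128.1], [74.0, 40.7], 82.8]
ba
[... 305 characters left out ...]
545.1 122.5] rect [[545.2, 122.8], [141.7, 14.3], 10.2]
padY top A12 px [379.8 205.5] xy [ 635.1 -237.9] rect [[635.4, -234.5], [39.5, 10.7], 84.2]
padY top A11 px [365.3 196.1] xy [ 663.8 -193.4] rect [[664.0, -193.2], [8.6, 17.8], 1.2]
padY top A7 px [376.7 195.3] xy [ 667.1 -228.5] rect [[666.7, -228.8], [4.7, 17.8], 1.2]
padY scene A194 px [224.9 276.8] xy [ 589.8 -228.9] rect [[575.2, -230.0], [122.1, 61.3], 7.4]
padY scene A19 px [258.3 246. ] xy [582.3 -86.4] rect [[581.1, -90.5], [24.6, 16.7], 36.2]
cop top A102 px [376.  193.2] xy [ 667.  -218.9] rect [[666.5, -220.5], [11.7, 110.3], 7.6]
plate top A1664 px [380.3 226.8] xy [ 569.1 -239.3] rect [[567.8, -236.7], [180.1, 143.7], 7.6]
```

Run:
```python
from h import *
t=cv2.imread("pics/top0.png"); s=cv2.imread("pics/scene0.png")
b=blobs(t,(335,180,435,270),(0,150,60),(6,255,255))
for a,c,k in b[:2]: print("red top",round(a),c.round(1),"R",k[k[:,0].argmax()].round(1),"L",k[k[:,0].argmin()].round(1), [np.round(v,1) for v in cv2.minAreaRect(np.float32(k))[:2]])
b=blobs(s,(165,235,265,325),(0,150,60),(6,255,255))
for a,c,k in b[:2]: print("red scene",round(a),c.round(1),"top",k[k[:,1].argmin()].round(1),"left",k[k[:,0].argmin()].round(1))
# predicted
yaw=np.radians(7.6); pad=np.array([567.5,-235.5]); Rz=np.array([[np.cos(yaw),-np.sin(yaw)],[np.sin(yaw),np.cos(yaw)]])
piv=pad+Rz@[-35,54]; print("pivot",piv,"knob",piv+Rz@[0,-72])
def proj(n,P):
    p=viewer.camera_params(n);T=np.linalg.inv(np.array(p["pose"]));q=T[:3,:3]@P+T[:3,3]
    K=np.array([[p["fx"],0,p["cx"]],[0,p["fy"],p["cy"]],[0,0,1]])
    return cv2.projectPoints(np.float64([[q[0],-q[1],-q[2]]]),np.zeros(3),np.zeros(3),K,np.float64(p["dist"]))[0].ravel().round(1)
k=np.r_[piv+Rz@[0,-72],134]
print("knob top pred",proj("top",k),proj("scene",k))
for th in (0,.85,1.7):
    q=np.r_[piv+Rz@[-72*np.sin(th),-72*np.cos(th)],195]
    for o in (0,np.pi): 
        j=env.ik(q,down(yaw-th+o)); print(th,o,None if j is None else np.round(j,2))
tr=np.radians(10.4); org=np.array([536.5,218.7]); ex=np.array([np.cos(tr),np.sin(tr),0]);ey=np.array([-np.sin(tr),np.cos(tr),0]);ez=np.array([0,0,1.])
T=lambda x,z:np.r_[org,0]+ex*x+ez*z
al=np.radians(32); tz=ex*np.sin(al)-ez*np.cos(al)
for sg in (1,-1):
    j=env.ik(T(-55,140),down(tr+sg*np.pi/2)); print("press",sg,None if j is None else np.round(j,2))
    y=sg*ey; q=R.from_matrix(np.c_[np.cross(y,tz),y,tz]).as_quat()
    for P in (T(0,137),T(0,200),T(-90,200)):
        j=env.ik(P,q); print("grip",sg,None if j is None else np.round(j,2))
    j=env.ik(np.r_[pad+Rz@[55,0],146],down(yaw+sg*np.pi/2)); print("place",sg,None if j is None else np.round(j,2))
```

```text
red top 58 [373.3 239.2] R [384.4 238.9] L [362.4 239.4] [array([373.3, 239.2]), array([ 3.5, 22.1])]
red scene 167 [206.7 254. ] top [215.4 244.1] left [195.1 251.9]
pivot [ 525.66561102 -186.60333449] knob [ 535.18807112 -257.97085338]
knob top pred [392.1 236.6] [197.7 252.7]
0 0 [-0.47  0.52  1.77 -0.    0.85 -0.6 ]
0 3.141592653589793 [-0.47  0.52  1.77 -0.    0.85  2.54]
0.85 0 [-0.49  0.45  1.9  -0.    0.79  0.23]
0.85 3.141592653589793 None
1.7 0 [-0.41  0.39  2.   -0.    0.75  1.15]
1.7 3.141592653589793 [-0.41  0.39  2.   -0.    0.75 -1.99]
press 1 [ 0.39  0.53  1.94 -0.    0.67 -1.37]
grip 1 [0.42 0.55 2.09 4.41 0.13 0.51]
grip 1 [ 0.42  0.42  2.07 -0.86  0.16 -0.51]
grip 1 None
place 1 [-0.37  0.67  1.62 -0.    0.85 -2.07]
press -1 [ 0.39  0.53  1.94 -0.    0.67  1.78]
grip -1 None
grip -1 None
grip -1 None
place -1 [-0.37  0.67  1.62 -0.    0.85  1.07]
```

```bash
cat >> h.py <<'E'
def proj(n,P):
    p=viewer.camera_params(n);T=np.linalg.inv(np.array(p["pose"]));q=T[:3,:3]@P+T[:3,3]
    K=np.array([[p["fx"],0,p["cx"]],[0,p["fy"],p["cy"]],[0,0,1]])
    return cv2.projectPoints(np.float64([[q[0],-q[1],-q[2]]]),np.zeros(3),np.zeros(3),K,np.float64(p["dist"]))[0].ravel().round(1)
yaw=np.radians(7.6); pad=np.array([567.5,-235.5]); Rz=np.array([[np.cos(yaw),-np.sin(yaw)],[np.sin(yaw),np.cos(yaw)]])
piv=pad+Rz@[-35,54]
kp=lambda th,z=193:np.r_[piv+Rz@[-72*np.sin(th),-72*np.cos(th)],z]
tr=np.radians(10.4); org=np.array([536.5,218.7]); ex=np.array([np.cos(tr),np.sin(tr),0]);ey=np.array([-np.sin(tr),np.cos(tr),0]);ez=np.array([0,0,1.])
T=lambda x,z,y=0:np.r_[org,0]+ex*x+ey*y+ez*z
def tilt(b,e=ex,l=ey):
    z=e*np.sin(b)-ez*np.cos(b); return R.from_matrix(np.c_[np.cross(l,z),l,z]).as_quat()
E
python3 - <<'E'
from h import *
set_gripper(30); st()
env.reach(kp(0,235),down(yaw)); st()
print(env.move_l(kp(0),rate=100,f_stop=10)); st()
for th in np.linspace(.25,1.5,6): env.move_l(kp(th),rot=down(yaw-th),rate=120)
st()
print(env.move_l(kp(1.75),rot=down(yaw-1.75),rate=50,f_stop=12)); st()
p=np.array(env.read_state()["tool_pos"]); back=kp(1.68)
env.move_l(np.r_[back[:2],193],rate=60); env.move_l(np.r_[back[:2],280],rate=250); st()
# go on towards press pose
env.reach(T(-55,190),down(tr+np.pi/2)); st(); print(np.round(env.read_state()["qpos"],2))
for b in (20,24,28,32):
  for P in ((0,0),(0,40),(0,70),(-60,70),(-60,120)):
    b_=np.radians(b); tcp=T(43,69)+ (T(P[0],P[1])-T(0,0)) -80*(ex*np.sin(b_)-ez*np.cos(b_))
    j=env.ik(tcp,tilt(b_)); print(b,P,None if j is None else np.round(j,2))
t=viewer.camera("top"); s=viewer.camera("scene"); cv2.imwrite("pics/top1.png",t); cv2.imwrite("pics/scene1.png",s)
a=cv2.resize(t[180:270,335:435],(400,360),interpolation=cv2.INTER_CUBIC);b=cv2.resize(s[235:325,165:265],(400,360),interpolation=cv2.INTER_CUBIC)
cv2.imwrite("pics/crop2.png",np.hstack([a,b]))
E
```

```text
t 1.1 tool [186.9 596.4 302.7] F [0.5 0.4 0.8] w 29.9 g 0.0
t 4.33 tool [ 535.5 -257.3  235. ] F [0.3 0.3 0.6] w 30.0 g 0.0
False
t 4.9 tool [ 535.3 -257.9  192.8] F [ 0.2 -0.2  1.3] w 30.2 g 0.0
t 7.3 tool [ 455.6 -201.5  193.1] F [-0.3 -0.7  0.3] w 29.8 g 0.0
False
t 7.81 tool [ 454.  -183.6  193. ] F [-1.2 -0.4 -0.1] w 29.9 g 0.0
t 8.56 tool [ 453.7 -188.3  280.4] F [ 0.3  0.4 -0.1] w 30.2 g 0.0
t 10.75 tool [482.5 208.4 189.8] F [-0.1 -0.2  0.6] w 30.3 g 0.0
[ 0.39  0.44  1.92 -0.    0.77 -1.37]
20 (0, 0) [ 0.39  0.54  1.96 -0.24  0.31 -1.15]
20 (0, 40) [ 0.39  0.47  1.95 -0.19  0.39 -1.2 ]
20 (0, 70) [ 0.39  0.42  1.94 -0.16  0.45 -1.23]
20 (-60, 70) [ 0.42  0.35  2.06 -0.2   0.4  -1.16]
20 (-60, 120) [ 0.42  0.26  2.03 -0.16  0.52 -1.21]
24 (0, 0) [ 0.4   0.54  2.   -0.43  0.21 -0.95]
24 (0, 40) [ 0.4   0.46  1.99 -0.31  0.29 -1.07]
24 (0, 70) [ 0.4   0.41  1.98 -0.26  0.35 -1.13]
24 (-60, 70) [ 0.43  0.34  2.1  -0.33  0.31 -1.03]
24 (-60, 120) [ 0.43  0.25  2.07 -0.24  0.43 -1.13]
28 (0, 0) [ 0.41  0.54  2.05 -0.94  0.13 -0.44]
28 (0, 40) [ 0.41  0.46  2.04 -0.57  0.2  -0.81]
28 (0, 70) [ 0.41  0.4   2.03 -0.43  0.26 -0.96]
28 (-60, 70) [ 0.44  0.34  2.15 -0.58  0.22 -0.77]
28 (-60, 120) [ 0.44  0.24  2.12 -0.37  0.33 -0.99]
32 (0, 0) [0.41 0.55 2.09 4.41 0.13 0.5 ]
32 (0, 40) [ 0.41  0.46  2.08 -1.17  0.13 -0.2 ]
32 (0, 70) [ 0.41  0.4   2.07 -0.79  0.17 -0.59]
32 (-60, 70) [ 0.45  0.34  2.19 -1.11  0.16 -0.23]
32 (-60, 120) [ 0.45  0.23  2.16 -0.61  0.25 -0.75]
```

View pics/crop2.png

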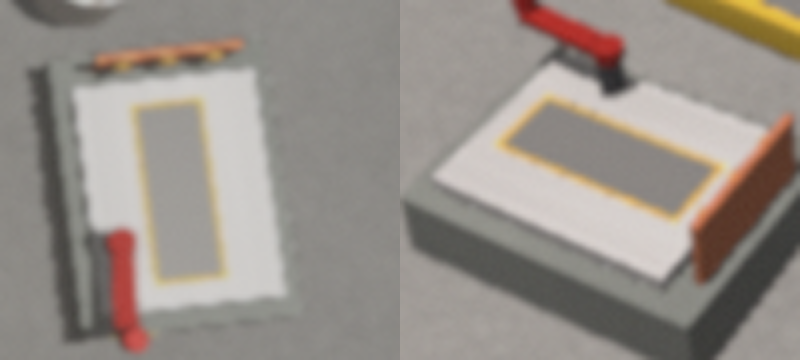

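The keeper now points along the pad's -x. Its knob is at top-view pixel (369,264), and the pad outline is fully clear. I'll refine the pad and knob positions from these pictures, then press.

Run:
```python
from h import *
t=cv2.imread("pics/top1.png"); s=cv2.imread("pics/scene1.png")
for cam,im,roi in (("top",t,(362,200,395,254)),("scene",s,(187,256,248,293))):
    for S in (60,85):
        b=blobs(im,roi,(14,S,60),(34,255,255),20)
        for a,c,k in b[:1]:
            P=plane(cam,k,62); r=cv2.minAreaRect(np.float32(P[:,:2])); print(cam,S,round(a),[np.round(v,1) for v in r])
for th in (1.5,1.6,1.667,1.7): print(th,proj("top",kp(th,134)),proj("scene",kp(th,134)))
for cam,im,roi in (("top",t,(335,230,380,275)),("scene",s,(165,225,265,325))):
    for a,c,k in blobs(im,roi,(0,150,60),(6,255,255))[:2]:
        print(cam,round(a),"bot",k[k[:,1]>k[:,1].max()-3].mean(0).round(1),"top",k[k[:,1].argmin()].round(1),"left",k[k[:,0].argmin()].round(1))
# press
b=down(tr+np.pi/2)
set_gripper(0)
env.move_l(T(-56,146),rate=150)
print(env.move_l(T(-56,117),rate=35,f_stop=70)); st()
env.move_l(T(-56,150),rate=80); env.move_l(T(-120,215),rate=250); st()
t=viewer.camera("top"); s=viewer.camera("scene"); cv2.imwrite("pics/top2.png",t); cv2.imwrite("pics/scene2.png",s)
a=cv2.resize(t[185:275,180:280],(400,360),interpolation=cv2.INTER_CUBIC);b=cv2.resize(s[140:230,250:350],(400,360),interpolation=cv2.INTER_CUBIC)
cv2.imwrite("pics/crop3.png",np.hstack([a,b]))
```

```text
scene 60 883 [array([ 564.7, -232.4]), array([143.5,  59.4]), np.float64(7.8)]
scene 85 799 [array([ 564.9, -232.9]), array([140.3,  55.5]), np.float64(7.9)]
1.5 [372.4 264.1] [191.7 229.1]
1.6 [369.9 264.4] [193.4 227.6]
1.667 [368.2 264.5] [194.6 226.6]
1.7 [367.3 264.5] [195.3 226.2]
top 91 bot [367.9 264.6] top [364.6 238.1] left [362.1 240.1]
scene 164 bot [216.2 249.6] top [194.1 225.4] left [192.1 226.6]
False
t 12.88 tool [481.6 208.6 118.5] F [-5.9 -4.  23.5] w 0.7 g 11.7
t 13.97 tool [419.  197.3 215. ] F [ 0.4  1.2 -0.3] w 0.2 g 0.0
```

View pics/crop3.png

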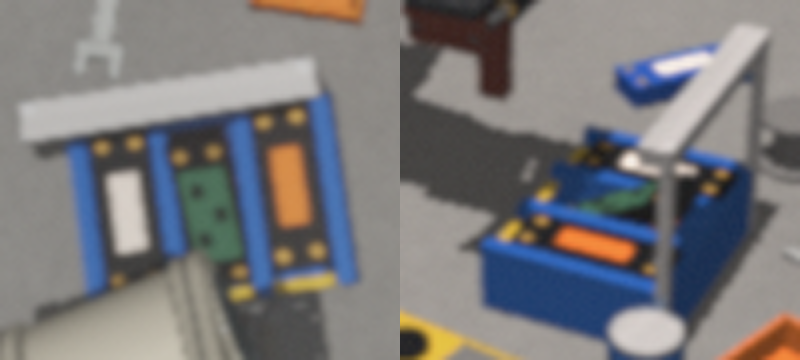

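The module is tipped up and stays up: in the scene crop the green face slopes at (620,200), with orange and white still flush. Next I'll locate its raised end and the pad.

Run:
```python
from h import *
t0=cv2.imread("pics/top0.png");t=cv2.imread("pics/top2.png"); t1=cv2.imread("pics/top1.png")
def loc(P): d=P-np.r_[org,0]; return np.round([d@ex,d@ey,d[2]],1)
al=np.radians(32); n=-ex*np.sin(al)+ez*np.cos(al); u=ex*np.cos(al)+ez*np.sin(al); p0=T(-4,36)+24*n
def onp(px):
    o,d=rays("top",[px]); P=o+d[0]*((p0-o)@n)/(d[0]@n); return np.round([(P-p0)@u,(P-p0)@ey],1)
G=((15,70,80),(30,255,255))
for a,c,k in blobs(t0,(218,208,245,262),*G,1)[:6]: print("pads before",round(a,1),c.round(1),loc(plane("top",[c],60)[0]))
for a,c,k in blobs(t,(218,208,245,245),*G,1)[:6]: print("pads after",round(a,1),c.round(1),"s,y",onp(c))
for im,z in ((t0,0),(t,1)):
    a,c,k=blobs(im,(218,200,248,262),(45,50,30),(90,255,255))[0]; 
    top=k[np.argsort(k[:,1])[:25]].mean(0); print("green",a,c.round(1), onp(c) if z else loc(plane("top",[c],60)[0]),"top",onp(top) if z else loc(plane("top",[top],60)[0]))
c=cv2.resize(t1[195:262,358:400],None,fx=4,fy=4,interpolation=cv2.INTER_CUBIC); 
for thr in (120,135,150):
    g=cv2.cvtColor(c,cv2.COLOR_BGR2HSV); m=cv2.inRange(g[...,2],0,thr)
    nl,lb,stt,ce=cv2.connectedComponentsWithStats(m)
    i=lb[(226-195)*4,(379-358)*4]; k=np.argwhere(lb==i)[:,::-1]
    P=plane("top",(k+.5)/4-.5+[358,195],62); print("pad",thr,len(k),P.mean(0).round(1),[np.round(v,1) for v in cv2.minAreaRect(np.float32(P[:,:2]))])
```

```text
pads before 49.6 [235.5 259.1] [-78.1  -1.1  60. ]
pads before 17.7 [237.9 250.2] [-52.2 -12.3  60. ]
pads before 17.4 [229.9 251.4] [-52.1  12.5  60. ]
pads before 16.3 [232.9 216.6] [ 53.4 -11.7  60. ]
pads before 13.8 [225.2 217.9] [53.1 12.5 60. ]
pads before 9.6 [218.7 253.8] [-53.9  47.8  60. ]
pads after 18.3 [232.9 222.5] s,y [ 57.2 -12.7]
pads after 15.4 [224.8 223.8] s,y [57.2 12. ]
pads after 2.8 [244.  214.9] s,y [ 76.7 -50.7]
green 318.65625 [231.5 234. ] [ 0.4  0.3 60. ] top [41.2 -7.6 60. ]
green 257.875 [232.3 237.5] [ 6.9 -0.8] top [44.4 -7.7]
pad 120 42691 [ 567.  -236.5   62. ] [array([ 566.4, -234.4]), array([207.9, 128.9]), np.float64(0.2)]
pad 135 41654 [ 567.1 -236.6   62. ] [array([ 566.4, -234.4]), array([207.8, 128.9]), np.float64(0.2)]
pad 150 38609 [ 569.8 -236.1   62. ] [array([ 565.9, -234.3]), array([206.6, 128.8]), np.float64(0.2)]
```

Run:
```python
from h import *
t1=cv2.imread("pics/top1.png")
def loc(P): d=P-np.r_[org,0]; return np.round([d@ex,d@ey,d[2]],1)
for p in ((185.5,220.75),(259.5,208.25)): print("bar edge",loc(plane("top",[p],168)[0]))
for S in (35,45,55):
    b=blobs(t1,(362,200,397,254),(14,S,60),(40,255,255),20)
    for a,c,k in b[:1]:
        P=plane("top",k,62); print("pad top",S,round(a),[np.round(v,1) for v in cv2.minAreaRect(np.float32(P[:,:2]))])
be=np.radians(26.5); ax=ex*np.sin(be)-ez*np.cos(be); q=tilt(be)
g=T(43.5,69)-80*ax
set_gripper(64)
env.reach(g-70*ax,q); st()
print(env.move_l(g,rate=60,f_stop=15)); st()
print("closing"); set_gripper(30); env.hold(.2); st(); print(np.round(env.read_state()["qpos"],2))
```

```text
bar edge [ 48.7 108.5 168. ]
bar edge [  50.5 -104.8  168. ]
pad top 35 864 [array([ 567.8, -236. ]), array([143.3,  59.4]), np.float64(7.6)]
pad top 45 819 [array([ 567.8, -236.1]), array([141.3,  57.4]), np.float64(7.6)]
pad top 55 84 [array([ 567.8, -236. ]), array([139.3,  54.9]), np.float64(7.6)]
t 15.71 tool [512.9 214.  202.8] F [0.7 0.3 0. ] w 64.1 g 0.0
False
t 17.02 tool [544.2 220.1 140.8] F [-0.4  0.3 -0.7] w 64.1 g 0.0
closing
t 17.65 tool [544.2 220.2 140.7] F [ 0.4 -0.   0.7] w 46.0 g 29.9
[ 0.4   0.54  2.03 -0.69  0.15 -0.69]
```

Run:
```python
from h import *
p=np.array(env.read_state()["tool_pos"])
for dz,dx in ((15,0),(62,-2)):
    print(env.move_l(p+ez*dz+ex*dx,rate=60,f_stop=25)); st()
t=viewer.camera("top"); s=viewer.camera("scene"); cv2.imwrite("pics/top3.png",t); cv2.imwrite("pics/scene3.png",s)
a=cv2.resize(t[185:275,180:280],(400,360),interpolation=cv2.INTER_CUBIC);b=cv2.resize(s[110:230,240:373],(400,360),interpolation=cv2.INTER_CUBIC)
cv2.imwrite("pics/crop4.png",np.hstack([a,b]))
```

```text
False
t 18.05 tool [544.1 220.  155.5] F [-0.8  0.4 -2.8] w 46.0 g 29.9
False
t 18.98 tool [542.  219.7 202.2] F [ 1.1  0.3 -2.8] w 46.0 g 29.9
```

View pics/crop4.png

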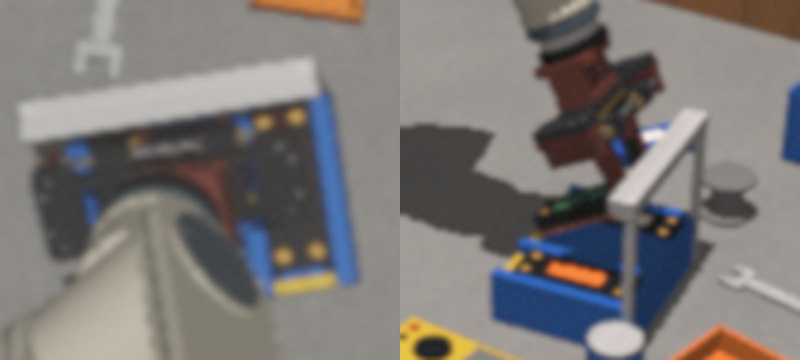

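The grip holds the 2.8 N weight and the module has cleared the tray. In the scene crop the green face is at (580,200), still tilted, and orange is still flush. I'll back out from under the bar and hover over the pad.

```bash
cat >> h.py <<'E'
pad=np.array([567.3,-235.5]); px_=np.r_[Rz@[1,0],0]; py_=np.r_[Rz@[0,1],0]
REL=np.radians(-5.5)
def place(h,phi=0.,dx=0.,dy=0.,rel=None):
    "TCP pose for module whose bottom centre is h above pad, +x end up by phi"
    rel=REL if rel is None else rel; u=px_*np.cos(phi)+ez*np.sin(phi); n=-px_*np.sin(phi)+ez*np.cos(phi); b=phi+rel
    tip=np.r_[pad,62+h]+px_*dx+py_*dy+53.3*u+2.8*n
    return tip-80*(px_*np.sin(b)-ez*np.cos(b)), tilt(b,px_,py_)
E
python3 - <<'E'
from h import *
p=np.array(env.read_state()["tool_pos"])
print(env.move_l(p-ex*45+ez*10,rate=80,f_stop=25)); 
print(env.move_l(p-ex*90+ez*110,rate=180,f_stop=25)); st()
P,q=place(150); env.reach(P,q); st()
P,q=place(45); env.move_l(P,rate=150); env.hold(.2); st()
t=viewer.camera("top"); s=viewer.camera("scene"); cv2.imwrite("pics/top4.png",t); cv2.imwrite("pics/scene4.png",s)
cv2.imwrite("pics/crop5.png",cv2.resize(s[210:325,150:300],None,fx=5,fy=5,interpolation=cv2.INTER_CUBIC))
for y in (-23,23):
  for z in (0,24):
    print(y,z,[((proj("scene",np.r_[pad,107+z]+px_*x+py_*y)-[150,210])*5).round().tolist() for x in (-65,65)])
E
```

```text
False
False
t 20.57 tool [453.6 203.4 311.6] F [-0.3 -0.1 -2.4] w 45.9 g 29.9
t 22.25 tool [ 627.8 -226.3  294.3] F [ 0.6  0.7 -2.9] w 45.9 g 29.9
t 23.3 tool [ 628.3 -227.6  190.7] F [ 0.3  0.5 -2.4] w 45.8 g 29.9
-23 0 [[192.0, 241.0], [407.0, 330.0]]
-23 24 [[185.0, 205.0], [402.0, 293.0]]
23 0 [[248.0, 188.0], [460.0, 272.0]]
23 24 [[242.0, 152.0], [457.0, 236.0]]
```

View pics/crop5.png

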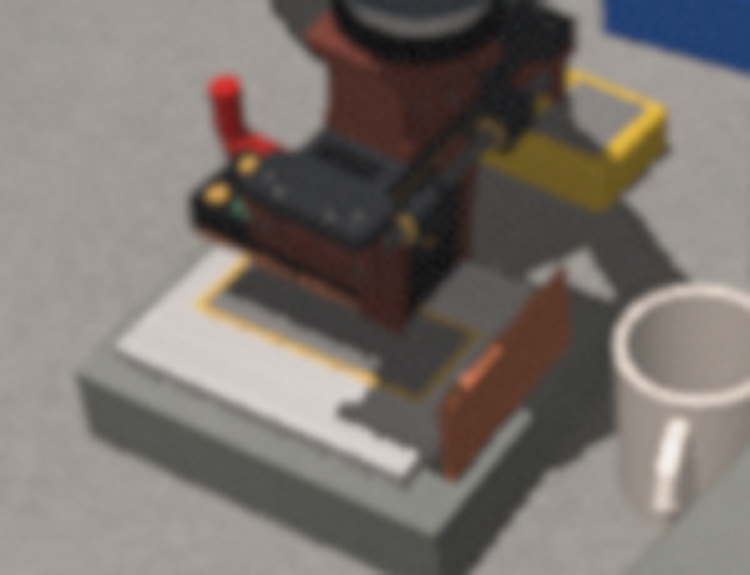

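The module looks practically level over the pad, with its -x end's lower corner at about (195,233) against (192,241) predicted. I'll compare its visible gold pads with the pad outline in each camera, correct for any offset, and lower.

Run:
```python
from h import *
t=cv2.imread("pics/top4.png"); s=cv2.imread("pics/scene4.png")
for cam,im,roi,pc in (("top",t,(355,235,400,262),(567.8,-236.0)),("scene",s,(188,238,203,254),(564.8,-232.6))):
    C=[]
    for a,c,k in blobs(im,roi,(12,90,90),(32,255,255),1.5)[:4]:
        P=plane(cam,[c],131)[0]; d=P[:2]-pc; C.append(Rz.T@d); print(cam,round(a,1),c.round(1),"rel pad",(Rz.T@d).round(1))
print("expected local -52.7, +-12.4")
```

```text
scene 19.3 [192.9 248.2] rel pad [-56.3 -10.8]
scene 14.4 [199.1 242.2] rel pad [-57.   14.9]
expected local -52.7, +-12.4
```

Run:
```python
from h import *
P,q=place(6,np.radians(.8),dx=1.5); env.move_l(P,rot=q,rate=80)
P,q=place(-4,np.radians(.8),dx=1.5); print(env.move_l(P,rot=q,rate=15,f_stop=4)); st(); print(np.round(env.read_state()["wrist_torque"],2))
z=env.read_state()["tool_pos"][2]; print("h est",-4+z-P[2])
set_gripper(56); env.hold(.3); st()
a=np.array(R.from_quat(q).as_matrix()[:,2]); p=np.array(env.read_state()["tool_pos"])
env.move_l(p-a*60,rate=150); st()
env.move_l(p-a*60-px_*170+ez*60 if False else p-a*60+py_*220+ez*60,rate=350); st()
t=viewer.camera("top"); s=viewer.camera("scene"); cv2.imwrite("pics/top5.png",t); cv2.imwrite("pics/scene5.png",s)
a=cv2.resize(t[180:270,335:435],(400,360),interpolation=cv2.INTER_CUBIC);b=cv2.resize(s[235:325,165:265],(400,360),interpolation=cv2.INTER_CUBIC)
cv2.imwrite("pics/crop6.png",np.hstack([a,b]))
def pads(cam,im,roi,pc,z=86):
    for A,c,k in blobs(im,roi,(12,90,90),(32,255,255),1.5)[:6]:
        P=plane(cam,[c],z)[0]; print(cam,round(A,1),c.round(1),"rel pad",(Rz.T@(P[:2]-pc)).round(1))
pads("top",t,(362,202,395,256),(567.8,-236.0)); pads("scene",s,(180,245,255,295),(564.8,-232.6))
a,c,k=blobs(t,(360,195,400,258),(45,50,30),(90,255,255))[0]; P=plane("top",k,86); print("green",[np.round(v,1) for v in cv2.minAreaRect(np.float32(P[:,:2]))],(Rz.T@(plane("top",[c],86)[0,:2]-[567.8,-236])).round(1))
a,c,k=blobs(s,(180,245,255,295),(45,50,30),(90,255,255))[0]; P=plane("scene",k,86); print("green scene",(Rz.T@(plane("scene",[c],86)[0,:2]-[564.8,-232.6])).round(1))
```

```text
True
t 24.48 tool [ 628.3 -227.5  145.9] F [-0.7 -0.6  4.8] w 45.7 g 29.9
[-0.02 -0.08 -0.04]
h est 0.6622445454574972
t 25.18 tool [ 627.6 -227.1  144.7] F [ 0.3 -0.2 -0.3] w 56.2 g 0.0
t 25.73 tool [ 632.2 -226.4  204.4] F [-0.2 -0.4 -0. ] w 55.7 g 0.0
t 26.53 tool [603.1  -9.1 263.7] F [ 0.1 -0.3 -0.4] w 56.1 g 0.0
top 20.2 [375.1 209.2] rel pad [54.3  9.9]
top 16.0 [378.8 244.8] rel pad [-53.9  13.6]
top 12.3 [387.3 244. ] rel pad [-54.2 -11.8]
top 11.7 [383.2 209. ] rel pad [ 52.2 -14.3]
top 2.7 [370.  207.1] rel pad [62.1 24.5]
top 2.5 [369.8 212.3] rel pad [46.7 27.1]
scene 140.6 [217.4 279.5] rel pad [ 30.7 -35.5]
scene 20.5 [229.5 277.3] rel pad [ 52.1 -14.9]
scene 18.3 [195.5 262.5] rel pad [-53.8 -12.8]
scene 17.2 [235.4 271.1] rel pad [52.6 10.2]
scene 14.6 [201.9 256.8] rel pad [-52.7  12.3]
green [array([ 567., -236.]), array([80.9, 36.1]), np.float64(6.4)] [-1.1 -0.1]
green scene [ 0.1 -3. ]
```

View pics/crop6.png

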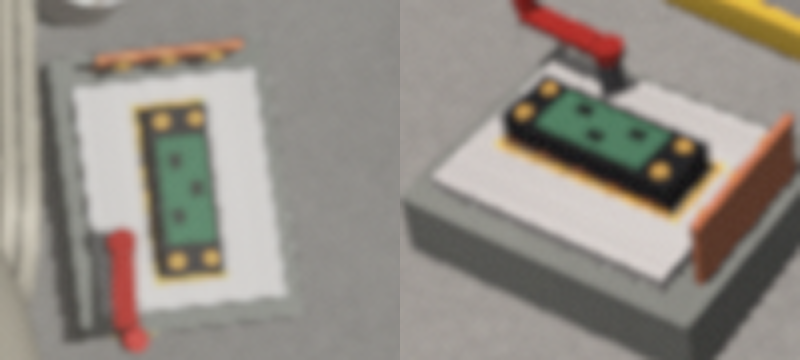

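The module lies green side up inside the yellow outline, with an even margin in both views (about 1 mm offset and 1.3° skew). That is good enough to leave, so I'll close the keeper.

Run:
```python
from h import *
set_gripper(30)
env.reach(kp(1.667,240),down(yaw-1.667)); st()
print(env.move_l(kp(1.667),rate=80,f_stop=10))
for th in np.linspace(1.4,.15,6): env.move_l(kp(th),rot=down(yaw-th),rate=120)
print(env.move_l(kp(-.15),rot=down(yaw+.15),rate=35,f_stop=8)); st()
p=np.array(env.read_state()["tool_pos"]); print("stop th",np.arctan2(*(-(Rz.T@(p[:2]-piv)))))
env.move_l(p-px_*6,rate=40); p=np.array(env.read_state()["tool_pos"]); env.move_l(np.r_[p[:2],290],rate=200)
env.move_l(np.r_[p[:2],290]+py_*240,rate=350); st()
t=viewer.camera("top"); s=viewer.camera("scene"); cv2.imwrite("pics/top6.png",t); cv2.imwrite("pics/scene6.png",s)
a=cv2.resize(t[175:275,190:435],(784,320),interpolation=cv2.INTER_CUBIC);b=cv2.resize(s[235:325,165:265],(311,280),interpolation=cv2.INTER_CUBIC);c=cv2.resize(s[120:240,240:440],(473,280),interpolation=cv2.INTER_CUBIC)
cv2.imwrite("pics/crop7.png",np.vstack([a,np.hstack([b,c])]))
for th in (0,.1): print(th,proj("top",kp(th,134)),proj("scene",kp(th,134)))
for A,c,k in blobs(t,(362,202,395,256),(12,90,90),(32,255,255),1.5)[:4]: print(round(A,1),c.round(1),(Rz.T@(plane("top",[c],86)[0][:2]-[567.8,-236.0])).round(1))
```

```text
t 29.65 tool [ 453.9 -189.2  240.1] F [-0.6  0.2  0.6] w 30.0 g 0.0
False
True
t 33.33 tool [ 540.2 -255.8  192.2] F [-1.9  0.4  1.4] w 29.8 g 1.1
stop th -0.07452929538316222
t 35.12 tool [502.1 -19.2 289.4] F [ 0.6 -0.4  0.5] w 29.9 g 0.0
0 [392.1 236.6] [197.7 252.7]
0.1 [392.3 239.1] [195.5 251.7]
20.9 [375.3 209. ] [54.6  9.5]
16.5 [378.8 244.7] [-53.3  13.5]
12.4 [387.2 243.8] [-53.6 -11.8]
11.5 [383.2 209. ] [ 52.1 -14.3]
```

View pics/crop7.png

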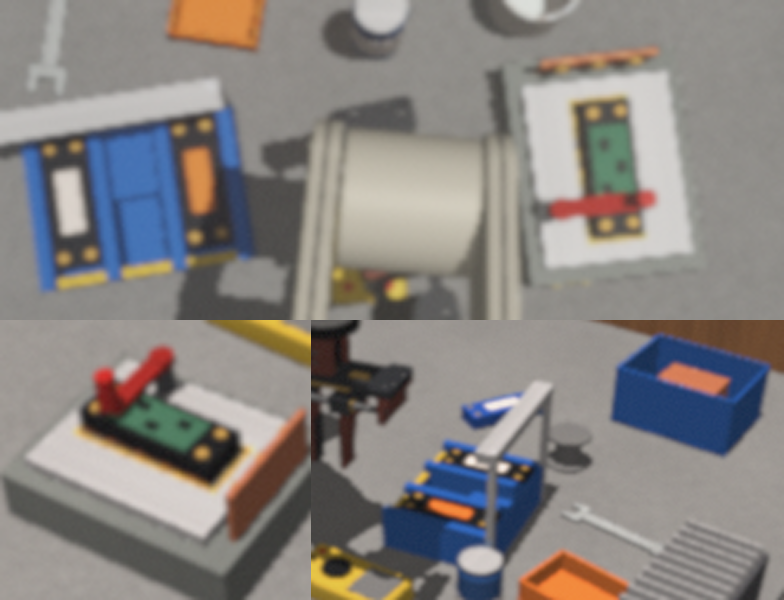

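The keeper is across the module at its stop, with its knob at top-view pixel (393,237) against (392,237) predicted. The other two modules are flush and the module has not moved. I'm handing in.

```bash
python3 -c "
from station import workorder
print(workorder.sign_off())"
```

```text
the job is handed in; nothing more can be done
None
```

The green module lies flat, green side up, on the pad (about 1 mm off centre and 1.3° skewed by my measurement), with the keeper closed to its stop over it and the other two modules flush; handed in at about 35 s of the 72 s allowed, no verdict returned.

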